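Spot temperature of an asphalt specimen

TASK

The wire basket has been left standing on one of the two asphalt specimens: hang it by its bail on the hook of the stand. Then take the surface thermometer out of its leaning holder and hold it straight upright with its sprung tip on the white dot of the specimen the basket stood on, pressed lightly so that the tip is pushed in about half its travel, never hard. Finish while still holding it there, with the basket hanging free, and leave the specimens and everything else where they stand.

Things in the scene. Friction and masses are not known exactly. Their poses are not given: they have to be found in the camera images.
- basket: Steel wire basket, 84 mm across the rim, 62 mm deep, 180 g. Origin: centre of underside, z up. Rigid bail of 5 mm wire in its y-z plane, legs at y = +-42 mm, apex wire centre at z = 125 mm, 60 mm clear above the rim. On the apex a flat black tab, 10 mm thick (x), 26 mm wide (y), z = 127 to 175 mm, to pinch from above; keep fingertips 15 mm above the wire to clear the hook.
- bail (a point): Centre of the bail wire at its apex, on the basket, 125 mm above its underside.
- hook_stand: Fixed stand. Origin: foot of its 14 mm post on the table, z up. At the post's top a level round arm, 8 mm thick, top at z = 204 mm, runs along the stand's -x for 126 mm and turns up at its end to z = 222 mm. Base 150 x 110 x 10 mm. The bail crosses the arm: come along the stand's +x with the wire above the upturned end and the rim below the arm, then lower.
- hook_seat (a point): Top of the hook arm, 75 mm out from the post and about 50 mm behind the upturned end, where the bail should rest (anywhere within 35 mm along the arm is fine).
- specimen: Dark asphalt cylinder, 102 mm across, 63 mm high, 1.2 kg, loose on the table; the one on which the basket stands at the start. Origin: centre of its underside.
- spot (a point): Centre of the white paint dot (14 mm across) on the level top face of that specimen, 28 mm off its centre along its own x; 63 mm above the table.
- holder: Fixed probe holder: base plate 100 x 90 x 12 mm with a grey tube (27 mm outside, 17 mm bore, 80 mm long) that leans 0.35 rad (20 degrees) towards the holder's own -x, its rim 95 mm above the table and 14 mm to -x of the origin. Origin: centre of the underside of the base.
- probe: Cordless surface thermometer, 165 mm, 160 g, round about its z, which points up out of the holder. Origin: the shoulder under the handle, resting on the tube's rim. Black handle 24 mm thick, z = 0 to 90 mm; steel shaft 13 mm thick down to z = -52 mm; sprung tip 8 mm thick to z = -75 mm. Starts in the tube, leaning about 0.37 rad; draw it out along its axis by 80 mm or more.
- probe_tip (a point): The round end of the probe's sprung tip (75 mm below the shoulder with the spring relaxed); its z axis is the probe's.
- plunger (a joint): How far the sprung tip is pushed into the probe: 0 relaxed, 0.014 m fully in; spring rate 400 N/m, so half way (7 mm) is 2.8 N.
- spare_specimen: Second, identical specimen with its own white dot; leave it. Origin: centre of its underside.
- mould: Heavy steel mould ring, 120 mm across, 87 mm high; leave it. Origin: centre of its underside.
- tin: Round aluminium sample tin, 66 mm across, 60 mm high; leave it. Origin: centre of its underside.
- spatula: Spatula 200 mm long lying flat; leave it. Origin on its underside.
- jar_low: Clear jar with orange lid, 84 mm across, 110 mm high; leave it. Origin: centre of its underside.
Things that resemble listed ones, but are neither listed nor needed, are in the scene too. What is shaped like the probe but green or turquoise is not meant.

How it is judged (in metres and radians):
On the way, in this order (a step that is already met when the one before it is completed fails the run):
1. the basket hangs by its bail on the hook, let go (contact force between basket and hook_stand above 0.6 N and distance between bail and hook_seat below 0.05 m and z of bail in the frame of hook_stand between 0.195 and 0.225 m and angle between basket's own z axis and vertical below 0.35 rad and contact force between basket and the fingers below 0.05 N), for 0.3 s.
2. the probe is drawn out of its holder (distance between probe_tip and holder above 0.12 m and contact force between probe and holder below 0.05 N and contact force between probe and the fingers above 2 N), for 0.1 s.
At the end, for the whole second after the job is handed in: The gripper holds the probe still, upright within 8 degrees, tip within 7 mm of the dot centre on the specimen that carried the basket, sprung tip in by 3 to 11 mm (0.8 to 6 N), free of its holder; the basket hangs still by its bail on the hook arm, clear of the fingers (all of step 1 and linear speed of basket below 0.08 m/s and horizontal distance between probe_tip and spot below 0.007 m and angle between probe_tip's own z axis and vertical below 0.14 rad and value of joint plunger between 0.003 and 0.011 m and contact force between probe and specimen between 0.8 and 6 N and contact force between probe and the fingers above 2 N and contact force between probe and holder below 0.05 N and linear speed of probe below 0.02 m/s); the arm keeps its last pose, push and grip.
It fails at once if the probe is pressed hard on the specimen (over 15 N) (contact force between probe and specimen above 15 N).
It fails at once if a specimen or bystander is moved by more than 25 mm (distance of any of specimen, spare_specimen, mould, tin, spatula, jar_low from where it was at the start of the episode above 0.025 m).
It also fails if it takes over 64 s, if anything falls off the work surface, if the arm or the gripper's body presses on something with over 40 N, if the wrist force passes 120 N, or if a joint passes its speed limit or range.

ROBOT

A 6-joint arm with a two-finger parallel gripper is mounted at the origin on the work surface. World frame = base frame: x ahead of the robot, y to its left, z up, the work surface at z = 0. Lengths are in m, angles in degrees, forces in N, time in s.
With the tool pointing down it reaches from about 0.3 to 1 m from the base axis. Payload 5.1 kg.
Tool frame: the origin (TCP) lies on the mounting face of the last link; the fingertips stand 190 mm ahead of it and the grasp point (between the pads) lies 171 mm ahead of it; z points along the fingers, y is the line along which they close (so a half turn about z gives the same grasp; the last joint's range is limited). The gripper opens to 95 mm and grips with 3 to 60 N. Pads are 20 mm wide; open, the fingers measure 119 mm over their backs; the gripper's body (75 mm by 180 mm) begins 59 mm behind the grasp point.
Start: joints at [69.064, 7.093, 94.555, -0, 78.352, -4.733], TCP at [0.181, 0.624, 0.405] pointing down, gripper open.
Joint ranges: [-149.61, 149.61], [-58.7, 133.49], [1.44, 155.28], [-77.14, 257.14], [18.33, 153.61], [-166.67, 166.67]. Speed limits (degrees/s): [147.25, 147.25, 180, 180, 180, 180].

INTERFACE

Orientations are given as a 3x3 rotation matrix whose columns are the frame's x, y, z axes.
In Python, from plant import bot, vision, nets gives the robot as it stands.
- The arm moves only by the tool arm_command, never from a script. Its argument "plan" is one flat list of numbers, 6 for each row, row after row: the shift along the world's x, y, z scaled (see below), then the turn, a rotation vector about the world's x, y, z scaled (see below). A call has 1 to 8 rows; each row is the pose to reach, as a shift and turn from the pose commanded when the call began, turning the shorter way round; what a row does not reach only later rows make up. The controller multiplies each number of a shift by 500 mm and each number of a turn by 180 degrees. A row lasts 1/10 s, in which the tool goes at most 50 mm and 8.59 degrees, less where a joint would pass 70% of its speed; a pose out of reach is approached as far as the arm can. A call with a number of a shift or a turn outside -1 to 1 is refused whole. A call with a gripper value outside its range is refused whole. "hand" is the gripper command: -1 is shut, 1 is fully open, values between are in proportion, set as the call begins (left out, the last holds). The fingers move at their own pace and stop on an object; the grip force is fixed at half the most. Time passes only in rows, so rows that repeat a pose let the fingers close. It gives the time, the measured TCP pose, the force, the opening and the grip force at its end, in the units of the state.
- bot.read_state(): the state, without advancing time (a new reading comes with each control period).
- vision.capture(name): name is "side" or "top"; returns the picture (480x640x3 uint8, red, green, blue); there is no depth.
- vision.get_calibration(name): a dict with "vertical_fov" (degrees; the focal length in pixels is half the picture's height over the tangent of half this angle, whatever the lens; pixels are square), "cx", "cy" (the principal point, pixels), "R" (3x3) and "t" (3): a world point X has camera coordinates R X + t. Camera axes: x right, y down, z forward; pixel columns grow to the right and rows downward; lengths in m; the calibration is good to about 2 mm. A picture is of the moment at which its call begins. get_calibration takes no time and is no camera call.
- bot.close_job(): hands the job in; it is judged then, once.
Trained networks look in the newest picture that a camera, given by its name, has taken for a name from the list of things; names that differ only in an ending like _2 or _b are one class to them, and where a whole thing is asked for, a point or a joint stands for the part that bears it (a point fixed in the world has none). Each returns a list of dicts, best first, with "score" (0 to 1); they miss things now and then, are a little off and sometimes report something else, mostly with a low value. They report only what shows in the picture. A call takes as long as a camera call. They do not tell look-alikes from the thing itself.
- nets.find_in(camera, target): "position" ([x, y, z] in m, in the coordinates of the camera as it stood for that picture, good to about 4 mm: the middle of the surface that is visible of it).
The state is a dict: "clock": time; "joint_pos": joint angles; "qd": joint speeds; "joint_torque": joint torques, N m; "eef_pos": TCP position; "ee_rot": TCP orientation; "force": force on the tool from outside, world axes, zero at the start; "wrist_torque": the same for the moment, N m; "opening": finger opening in m; "gripper_force": force on a finger pad.
Only numpy, scipy, OpenCV 4.12 (cv2) and the standard library are available. Lean on these libraries where they do the work, as an engineer would, in place of code of your own. Each camera call takes 0.05 s, during which the arm holds its last target. There are 200 camera calls.

## Working session

There is one attempt and no reset: what is moved stays moved. The work goes in short steps, Python scripts to look and compute and a tool call to move; the robot and the scene stay as the last step left them, time stands still between calls to the robot, and variables do not carry over. Pictures are saved under pics/ and viewed, at most 10 in all, crops included, and the job is handed in when it is done.

Besides the shell and the picture viewer there is one more tool, called after ">>>" as a command line: name --argument value ..., lists and objects as JSON in quotes. arm_command: Moves the arm, as the interface text tells. Its arguments: {"type":"object","properties":{"plan":{"type":"array"},"hand":{"type":"number"}},"required":["plan"]}

```bash
mkdir -p pics; cat > h.py <<'E'
import numpy as np, cv2
from plant import bot, vision, nets
def cal(n):
    c=vision.get_calibration(n); f=240/np.tan(np.radians(c["vertical_fov"])/2)
    return f,c["cx"],c["cy"],np.array(c["R"]),np.array(c["t"])
def snap(n,f):
    im=vision.capture(n); cv2.imwrite("pics/"+f,im[:,:,::-1]); return im
def proj(n,X):
    f,cx,cy,R,t=cal(n); p=R@np.array(X)+t; return np.round([cx+f*p[0]/p[2],cy+f*p[1]/p[2]],1)
def ray(n,u,v,z):
    f,cx,cy,R,t=cal(n); d=R.T@np.array([(u-cx)/f,(v-cy)/f,1]); o=-R.T@t
    return np.round(o+d*(z-o[2])/d[2],4)
def find(n,k):
    f,cx,cy,R,t=cal(n); return [(round(r["score"],2),np.round(R.T@(np.array(r["position"])-t),3),proj(n,R.T@(np.array(r["position"])-t))) for r in nets.find_in(n,k)]
E
python3 - <<'E'
from h import *
for n in("top","side"):
    snap(n,n+"1.png"); f,cx,cy,R,t=cal(n); print(n,f,cx,cy,(-R.T@t).round(3),R[2].round(2))
    for k in("basket","hook_stand","specimen","holder","probe","mould","tin","spatula","jar_low"):
        print(k,*[(s,p.tolist(),q.tolist()) for s,p,q in find(n,k)])
print(bot.read_state()["clock"])
E
```

```text
top 543.4754225256132 313.78298475640145 236.46492737926332 [0.306 0.055 1.517] [ 0.17  0.   -0.99]
basket (0.72, [0.522, -0.033, 0.127], [349.2, 244.0])
hook_stand (0.66, [0.505, -0.259, 0.009], [427.8, 255.8])
specimen (0.73, [0.508, -0.02, 0.062], [343.2, 252.6]) (0.3, [0.673, 0.298, 0.112], [223.7, 189.5])
holder (0.98, [0.516, 0.276, 0.009], [236.6, 253.4])
probe (0.89, [0.293, -0.204, 0.02], [411.8, 332.9]) (0.85, [0.299, 0.324, 0.016], [217.3, 332.1]) (0.48, [0.473, 0.272, 0.173], [228.3, 261.5]) (0.31, [0.514, 0.275, 0.008], [237.0, 254.0])
mould (0.88, [0.761, -0.067, 0.07], [358.9, 161.5])
tin (0.91, [0.434, 0.125, 0.06], [289.6, 280.4])
spatula (0.96, [0.627, 0.441, 0.006], [179.2, 215.0])
jar_low (0.77, [0.675, 0.299, 0.113], [223.4, 188.9]) (0.75, [0.508, -0.256, 0.012], [427.0, 254.3])
side 528.038866884446 321.3416529266299 234.40813584993938 [ 0.311 -0.8    0.622] [ 0.22  0.86 -0.47]
basket (0.81, [0.522, -0.044, 0.117], [328.4, 281.0])
hook_stand (0.91, [0.515, -0.273, 0.008], [360.9, 425.9]) (0.22, [0.522, -0.04, 0.12], [328.3, 278.5])
specimen (0.63, [0.506, -0.064, 0.042], [321.9, 323.5])
holder (0.57, [0.514, 0.267, 0.011], [291.0, 249.1]) (0.42, [0.686, 0.275, 0.068], [361.1, 219.3])
probe (0.74, [0.482, 0.266, 0.144], [276.6, 198.5]) (0.62, [0.299, 0.313, 0.014], [196.7, 247.8])
mould (0.68, [0.506, -0.067, 0.047], [322.3, 322.1]) (0.63, [0.743, -0.092, 0.058], [451.3, 308.5])
tin (0.74, [0.436, 0.102, 0.045], [268.7, 277.3]) (0.42, [0.514, -0.269, 0.008], [359.4, 423.9])
spatula (0.81, [0.607, 0.436, 0.001], [313.1, 218.7])
jar_low (0.56, [0.687, 0.276, 0.069], [361.1, 218.8])
1.0
```

View pics/top1.png

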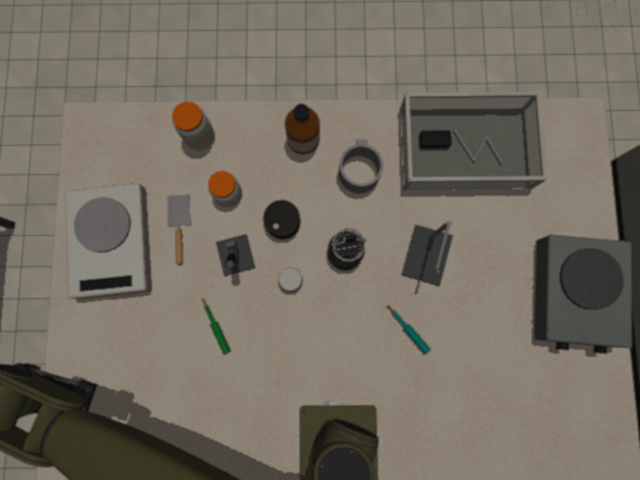

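View pics/side1.png

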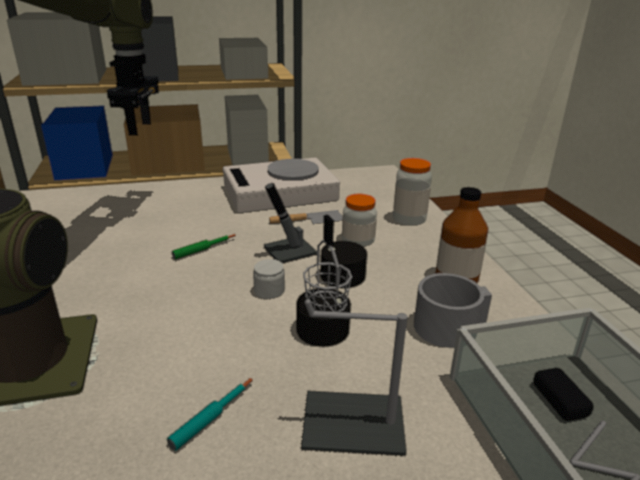

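Top: basket on specimen at (347,247), spare specimen (282,219), holder with black probe (232,255), stand (428,255). The green (215,325) and turquoise (408,330) probes lying on the table are look-alikes. Next, enlarged crops.

```bash
python3 - <<'E'
import cv2,numpy as np
a=cv2.imread("pics/top1.png");b=cv2.imread("pics/side1.png")
def c(im,x,y,w,h,s):return cv2.resize(im[y:y+h,x:x+w],None,fx=s,fy=s,interpolation=cv2.INTER_CUBIC)
t=c(a,320,210,140,100,5.7)
cv2.imwrite("pics/c1.png",cv2.convertScaleAbs(t,alpha=1.5,beta=20))
cv2.imwrite("pics/c2.png",cv2.convertScaleAbs(c(b,240,170,180,135,4.4),alpha=1.5,beta=20))
cv2.imwrite("pics/c3.png",cv2.convertScaleAbs(c(a,205,195,140,100,5.7),alpha=1.5,beta=20))
E
```

```text
(no output)
```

View pics/c1.png

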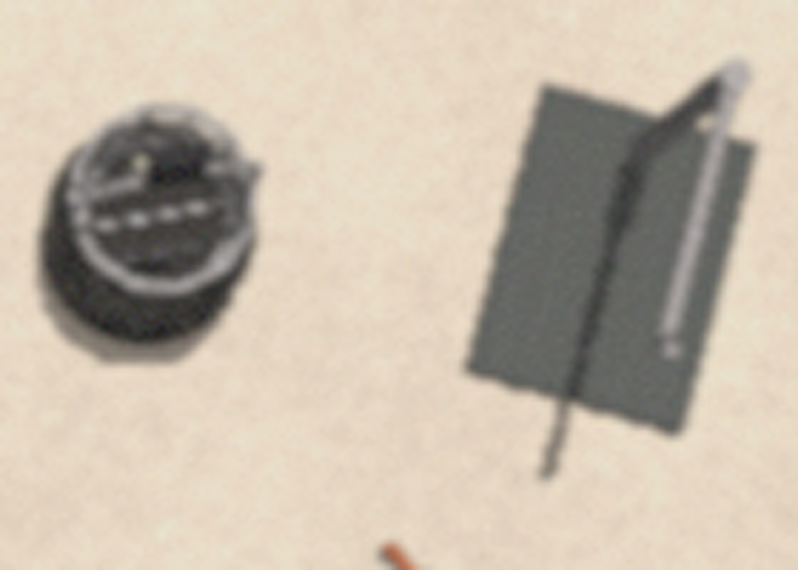

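View pics/c2.png

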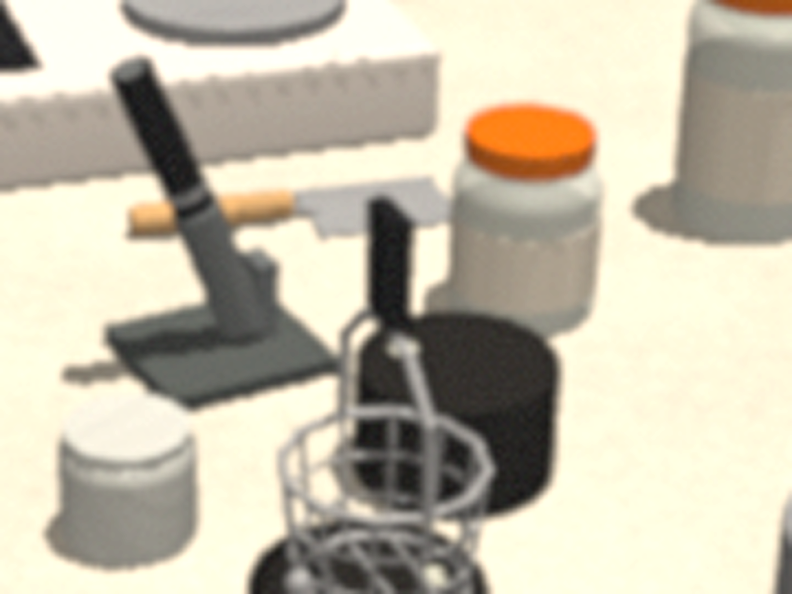

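View pics/c3.png

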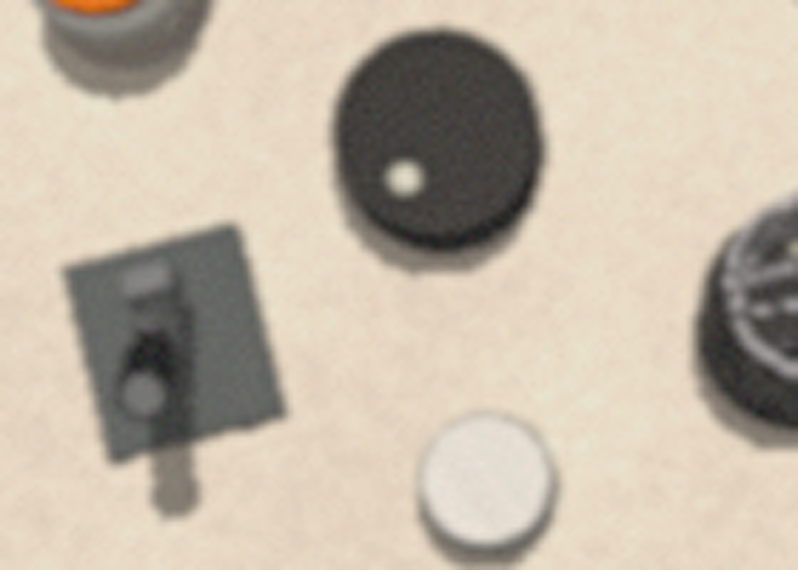

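```bash
cat >> h.py <<'E'
def tri(ut,us):
    A=[];b=[]
    for n,(u,v) in(("top",ut),("side",us)):
        f,cx,cy,R,t=cal(n)
        for r,q in((0,(u-cx)/f),(1,(v-cy)/f)):
            A.append(R[r]-q*R[2]); b.append(q*t[2]-t[r])
    return np.linalg.lstsq(np.array(A),np.array(b),rcond=None)[0].round(4)
E
python3 - <<'E'
from h import *
c1=lambda x,y:(x/5.7+320,y/5.7+210); c3=lambda x,y:(x/5.7+205,y/5.7+195); c2=lambda x,y:(x/4.4+240,y/4.4+170)
print("rim ctr",ray("top",*c1(165,200),.125),"spec body low",ray("top",*c1(148,240),.063))
print("tab top",ray("top",*c1(178,165),.238),tri(c1(178,165),c2(392,205)))
print("rim L/R",ray("top",*c1(75,193),.125),ray("top",*c1(250,185),.125))
a=ray("top",*c1(735,75),.204);e=ray("top",*c1(672,345),.222);print("post",a,"end",e,np.linalg.norm(a-e),np.degrees(np.arctan2(*(a-e)[1::-1])))
print("side post",tri(c1(735,75),(403,317)),"end",tri(c1(672,345),(308,304)))
B=np.array([ray("top",*c1(*p),.01) for p in((545,85),(757,145),(680,435),(467,370))]);print("base",B[:,:2],B.mean(0))
H=np.array([ray("top",*c3(*p),.012) for p in((65,268),(237,225),(285,412),(112,462))]);print("holder",H[:,:2],H.mean(0))
d=H[:2].sum(0)-H[2:].sum(0);print("yaw hold",np.degrees(np.arctan2(d[1],d[0])))
d=B[:2].sum(0)-B[2:].sum(0);print("yaw stand",np.degrees(np.arctan2(d[1],d[0])))
print("probe top",tri(c3(143,393),c2(132,70)), ray("top",*c3(143,393),.18))
s=ray("top",*c3(440,130),.063);print("spare",s,ray("top",*c3(405,178),.063))
st=bot.read_state();print(st["eef_pos"],np.array(st["ee_rot"]).round(3),st["opening"])
E
```

```text
rim ctr [ 0.5189 -0.0319  0.125 ] spec body low [ 0.5093 -0.0274  0.063 ]
tab top [ 0.5164 -0.0306  0.238 ] [ 0.5196 -0.0313  0.2366]
rim L/R [0.5225 0.0089 0.125 ] [ 0.5255 -0.0707  0.125 ]
post [ 0.5594 -0.2737  0.204 ] end [ 0.441  -0.2372  0.222 ] 0.12519908146627914 -17.13332842114066
side post [ 0.5609 -0.2748  0.2004] end [ 0.441  -0.2387  0.2148]
base [[ 0.5925 -0.2281]
 [ 0.5616 -0.3313]
 [ 0.4192 -0.2869]
 [ 0.4516 -0.1846]] [ 0.506225 -0.257725  0.01    ]
holder [[0.5478 0.3327]
 [0.5686 0.2482]
 [0.4758 0.2235]
 [0.452  0.3076]] [0.51105 0.278   0.012  ]
yaw hold 14.791403993926114
yaw stand -17.237642564142156
probe top [0.4673 0.2672 0.175 ] [0.4656 0.2665 0.18  ]
spare [0.6052 0.145  0.063 ] [0.5819 0.1617 0.063 ]
[0.18140078 0.62415334 0.40477993] [[-0.96   0.279  0.   ]
 [ 0.279  0.96   0.   ]
 [-0.     0.    -1.   ]] 0.09504715556621479
```

>>> arm_command --plan '[0.34, -0.66, 0.14, 0, 0, -0.19, 0.34, -0.66, 0.14, 0, 0, -0.19, 0.34, -0.66, 0.14, 0, 0, -0.19, 0.34, -0.66, 0.14, 0, 0, -0.19, 0.34, -0.66, 0.14, 0, 0, -0.19, 0.34, -0.66, 0.14, 0, 0, -0.19, 0.34, -0.66, 0.14, 0, 0, -0.19, 0.34, -0.66, 0.14, 0, 0, -0.19]' --hand 0.2

```text
clock: 1.8
eef_pos: [0.3522, 0.2916, 0.476]
ee_rot: [[-0.636, 0.772, 0.002], [0.772, 0.636, 0.001], [-0.001, 0.002, -1.0]]
force: [0.2, 0.2, -1.1]
opening: 0.0569
gripper_force: 0.0
```

```bash
cat >> h.py <<'E'
from scipy.spatial.transform import Rotation as Ro
def down(yaw):  # tool down, tool y (closing line) at yaw deg in world
    a=np.radians(yaw); y=np.array([np.cos(a),np.sin(a),0]); z=np.array([0,0,-1.]); return np.stack([np.cross(y,z),y,z],1)
def delta(p,R):
    s=bot.read_state(); r=(Ro.from_matrix(R)*Ro.from_matrix(np.array(s["ee_rot"])).inv()).as_rotvec()
    print("at",np.round(s["eef_pos"],4),"j",np.round(s["joint_pos"],1),"F",np.round(s["force"],2),"op",round(s["opening"],4),"t",s["clock"])
    print("delta units",((np.array(p)-s["eef_pos"])/.5).round(4),(r/np.pi).round(4),"deg",np.degrees(r).round(1))
E
python3 - <<'E'
from h import *
c1=lambda x,y:(x/5.7+320,y/5.7+210)
for a,b,z in(((92,222),(212,206),.068),((140,180),(255,168),.18)):
    d=ray("top",*c1(*a),z)-ray("top",*c1(*b),z);print(np.degrees(np.arctan2(-d[0],d[1])))
delta([.5185,-.031,.47],down(8))
E
```

```text
7.224315694045322
5.5529710330368225
at [0.3522 0.2916 0.476 ] j [ 32.9 -20.3 112.8  -0.   87.3  -6.6] F [ 0.21  0.18 -1.06] op 0.0569 t 1.8
delta units [ 0.3327 -0.6452 -0.0121] [ 0.      0.0008 -0.1748] deg [  0.    0.1 -31.5]
```

>>> arm_command --plan '[0.333, -0.645, -0.012, 0, 0, -0.183, 0.333, -0.645, -0.012, 0, 0, -0.183, 0.333, -0.645, -0.012, 0, 0, -0.183, 0.333, -0.645, -0.012, 0, 0, -0.183, 0.333, -0.645, -0.012, 0, 0, -0.183, 0.333, -0.645, -0.012, 0, 0, -0.183, 0.333, -0.645, -0.012, 0, 0, -0.183, 0.333, -0.645, -0.012, 0, 0, -0.183]'

```text
clock: 2.6
eef_pos: [0.519, -0.0319, 0.4684]
ee_rot: [[-0.111, 0.994, -0.0], [0.994, 0.111, -0.001], [-0.001, -0.0, -1.0]]
force: [-0.2, 1.0, -0.5]
opening: 0.057
gripper_force: 0.0
```

```bash
python3 - <<'E'
from h import *
snap("side","s2.png"); im=cv2.imread("pics/s2.png")
cv2.imwrite("pics/s2c.png",cv2.convertScaleAbs(cv2.resize(im[110:350,220:440],None,fx=2.5,fy=2.5,interpolation=2),alpha=1.5,beta=20))
delta([.5185,-.031,.397],down(6.5))
s=bot.read_state();R=np.array(s["ee_rot"]);p=np.array(s["eef_pos"])
print([proj("side",p+R@[0,y,.19]) for y in(-.03,0,.03)], proj("side",[.5185,-.031,.238]))
E
```

```text
at [ 0.5191 -0.0316  0.4683] j [-9.400e+00 -1.140e+01  1.065e+02 -1.000e-01  8.500e+01 -1.580e+01] F [-0.15 -0.51 -0.7 ] op 0.0572 t 2.65
delta units [-0.0011  0.0012 -0.1426] [ 0.0003 -0.0002  0.0006] deg [ 0.1 -0.   0.1]
[array([310.4, 196.3]), array([327.7, 194.1]), array([344.6, 192. ])] [326.7 216.1]
```

View pics/s2c.png

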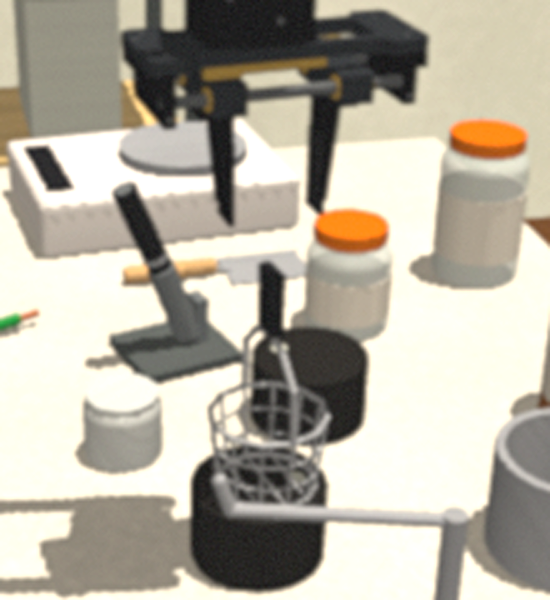

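The open fingers, tips at crop (228,222) and (318,210), straddle the tab at (270,270). I'll descend and grip.

>>> arm_command --plan '[0, 0, -0.05, 0, 0, 0, 0, 0, -0.1, 0, 0, 0, 0, 0, -0.142, 0, 0, 0, 0, 0, -0.142, 0, 0, 0, 0, 0, -0.142, 0, 0, 0]'

```text
clock: 3.15
eef_pos: [0.5177, -0.0273, 0.3982]
ee_rot: [[-0.117, 0.993, -0.0], [0.993, 0.117, 0.0], [0.0, -0.0, -1.0]]
force: [-0.1, -0.3, 1.0]
opening: 0.057
gripper_force: 0.0
```

>>> arm_command --plan '[0, 0, 0, 0, 0, 0, 0, 0, 0, 0, 0, 0, 0, 0, 0, 0, 0, 0, 0, 0, 0, 0, 0, 0, 0, 0, 0, 0, 0, 0, 0, 0, 0, 0, 0, 0, 0, 0, 0, 0, 0, 0]' --hand -1

```text
clock: 3.85
eef_pos: [0.5179, -0.0284, 0.3976]
ee_rot: [[-0.116, 0.993, -0.0], [0.993, 0.116, -0.0], [0.0, -0.0, -1.0]]
force: [0.3, 0.4, -2.8]
opening: 0.0099
gripper_force: 30.0
```

>>> arm_command --plan '[0, 0, 0.05, 0, 0, 0, 0, 0, 0.104, 0, 0, 0, -0.04, -0.02, 0.104, 0, 0, -0.03, -0.09, -0.05, 0.104, 0, 0, -0.06, -0.14, -0.08, 0.104, 0, 0, -0.09, -0.19, -0.11, 0.104, 0, 0, -0.12, -0.23, -0.14, 0.104, 0, 0, -0.133, -0.236, -0.143, 0.104, 0, 0, -0.133]'

```text
clock: 4.65
eef_pos: [0.3984, -0.1007, 0.4491]
ee_rot: [[0.3, 0.954, -0.001], [0.954, -0.3, -0.0], [-0.001, -0.001, -1.0]]
force: [0.1, 0.1, -1.8]
opening: 0.01
gripper_force: 30.0
```

>>> arm_command --plan '[0, -0.06, 0, 0, 0, 0, 0, -0.12, 0, 0, 0, 0, 0, -0.18, 0, 0, 0, 0, 0, -0.22, 0, 0, 0, 0, 0, -0.25, 0, 0, 0, 0, 0, -0.25, 0, 0, 0, 0, 0, -0.25, 0, 0, 0, 0]'

```text
clock: 5.35
eef_pos: [0.4001, -0.2246, 0.4493]
ee_rot: [[0.297, 0.955, -0.001], [0.955, -0.297, 0.001], [0.001, -0.001, -1.0]]
force: [0.5, -0.4, -1.2]
opening: 0.0097
gripper_force: 30.0
```

```bash
python3 - <<'E'
from h import *
a=snap("side","s3.png");b=snap("top","t3.png")
c=lambda im,x,y:cv2.convertScaleAbs(cv2.resize(im[y:y+150,x:x+130,::-1],(390,450),interpolation=2),alpha=1.5,beta=20)
cv2.imwrite("pics/st3.png",np.hstack([c(a,280,240),c(b,360,190)]))
delta([.403,-.225,.45],down(-17.2))
E
```

```text
at [ 0.4001 -0.2241  0.4496] j [-36.  -19.5 114.7   0.   84.8 -18.8] F [-0.24  0.55 -2.73] op 0.0098 t 5.45
delta units [ 0.0058 -0.0018  0.0008] [-0.0002 -0.      0.0001] deg [-0. -0.  0.]
```

View pics/st3.png

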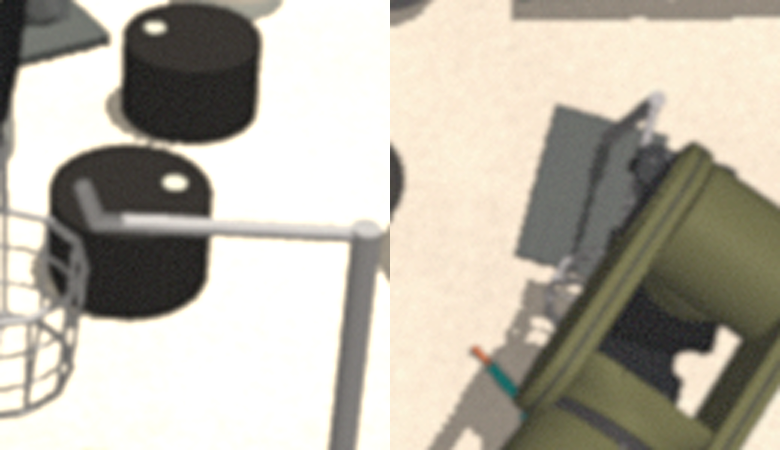

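>>> arm_command --plan '[0.03, -0.009, 0, 0, 0, 0, 0.07, -0.021, 0, 0, 0, 0, 0.11, -0.034, 0, 0, 0, 0, 0.15, -0.047, 0, 0, 0, 0, 0.178, -0.056, 0, 0, 0, 0, 0.178, -0.056, 0, 0, 0, 0, 0.178, -0.056, 0, 0, 0, 0]'

```text
clock: 6.15
eef_pos: [0.4889, -0.2521, 0.4496]
ee_rot: [[0.296, 0.955, -0.001], [0.955, -0.296, 0.001], [0.0, -0.001, -1.0]]
force: [-1.0, -0.3, -2.7]
opening: 0.0098
gripper_force: 30.0
```

```bash
python3 - <<'E'
from h import *
a=snap("side","s4.png")
c=lambda im,x,y:cv2.convertScaleAbs(cv2.resize(im[y:y+150,x:x+150,::-1],(600,600),interpolation=2),alpha=1.5,beta=20)
cv2.imwrite("pics/st4.png",c(a,280,230))
delta([.4888,-.252,.414],down(-17.2))
E
```

```text
at [ 0.4886 -0.2521  0.4497] j [-32.9  -7.  104.4  -0.   82.7 -15.7] F [-0.35  0.41 -1.84] op 0.01 t 6.2
delta units [ 0.0003  0.0002 -0.0714] [-0.0001 -0.0002  0.0002] deg [-0. -0.  0.]
```

View pics/st4.png

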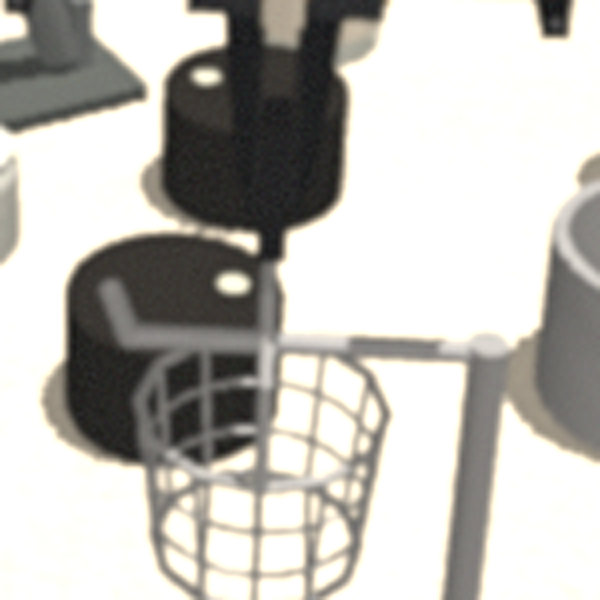

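The bail's front leg (crop x≈265) passes in front of the arm and the rim is below it, so it straddles the arm between its upturned end and the post. Lowering now.

>>> arm_command --plan '[0, 0, -0.03, 0, 0, 0, 0, 0, -0.055, 0, 0, 0, 0, 0, -0.066, 0, 0, 0, 0, 0, -0.067, 0, 0, 0, 0, 0, -0.067, 0, 0, 0]'

```text
clock: 6.7
eef_pos: [0.4884, -0.2526, 0.4164]
ee_rot: [[0.297, 0.955, -0.002], [0.955, -0.297, 0.001], [0.001, -0.002, -1.0]]
force: [-3.4, 2.5, 3.6]
opening: 0.01
gripper_force: 30.0
```

>>> arm_command --plan '[0, 0, -0.002, 0, 0, 0, 0, 0, -0.002, 0, 0, 0, 0, 0, -0.002, 0, 0, 0]'

```text
clock: 7.0
eef_pos: [0.4886, -0.2526, 0.4163]
ee_rot: [[0.297, 0.955, -0.001], [0.955, -0.297, 0.001], [0.0, -0.001, -1.0]]
force: [-4.6, 3.8, 6.5]
opening: 0.0099
gripper_force: 30.0
```

>>> arm_command --plan '[0, 0, 0, 0, 0, 0, 0, 0, 0, 0, 0, 0, 0, 0, 0, 0, 0, 0, 0, 0, 0, 0, 0, 0, 0, 0, 0, 0, 0, 0]' --hand -0.2

```text
clock: 7.5
eef_pos: [0.4889, -0.2529, 0.4149]
ee_rot: [[0.297, 0.955, -0.0], [0.955, -0.297, 0.0], [0.0, -0.0, -1.0]]
force: [-0.9, -0.5, -0.1]
opening: 0.0374
gripper_force: 0.0
```

>>> arm_command --plan '[0, 0, 0.03, 0, 0, 0, 0, 0, 0.07, 0, 0, 0, 0, 0, 0.12, 0, 0, 0, 0, 0, 0.17, 0, 0, 0, 0, 0, 0.22, 0, 0, 0, 0, 0, 0.22, 0, 0, 0]'

```text
clock: 8.1
eef_pos: [0.4889, -0.2529, 0.5314]
ee_rot: [[0.297, 0.955, 0.008], [0.955, -0.297, -0.005], [-0.002, 0.009, -1.0]]
force: [0.7, -0.2, 0.3]
opening: 0.038
gripper_force: 0.0
```

>>> arm_command --plan '[0, 0.1, 0, 0, 0, 0, 0, 0.2, 0, 0, 0, 0, 0, 0.3, 0, 0, 0, 0, 0, 0.4, 0, 0, 0, 0, 0, 0.5, 0, 0, 0, 0, 0, 0.6, 0, 0, 0, 0, 0, 0.7, 0, 0, 0, 0, 0, 0.75, 0, 0, 0, 0]' --hand 0.1

```text
clock: 8.9
eef_pos: [0.4882, 0.1253, 0.5248]
ee_rot: [[0.294, 0.956, -0.001], [0.956, -0.294, 0.001], [0.001, -0.001, -1.0]]
force: [0.1, -0.4, 0.4]
opening: 0.052
gripper_force: 0.0
```

```bash
python3 - <<'E'
from h import *
a=snap("side","s5.png");b=snap("top","t5.png")
c=lambda im,x,y:cv2.convertScaleAbs(cv2.resize(im[y:y+150,x:x+130,::-1],(390,450),interpolation=2),alpha=1.5,beta=20)
cv2.imwrite("pics/st5.png",np.hstack([c(a,280,240),c(b,325,190)]))
for k in("basket","bail","spot","specimen","probe"):
  for n in("side","top"): print(k,n,*[(s,p.tolist(),q.tolist()) for s,p,q in find(n,k)])
g=b.astype(int).min(2)
m=np.zeros_like(g); m[225:265,325:367]=1
d=(g>110)&(m>0); 
# white dot: bright blobs surrounded by dark disc
n,l,st,ce=cv2.connectedComponentsWithStats(d.astype(np.uint8))
for i in range(1,n): print(st[i],ce[i],ray("top",*ce[i],.063) )
dark=((g<85)&(m>0)).astype(np.uint8);n,l,st,ce=cv2.connectedComponentsWithStats(dark);i=1+st[1:,4].argmax();print("dark",st[i],ce[i])
s=b[225:265:1,325:367];
delta([.4,.27,.45],down(-17))
E
```

```text
basket side (0.79, [0.486, -0.265, 0.131], [344.3, 361.0])
basket top (0.71, [0.491, -0.245, 0.138], [432.8, 254.5])
bail side (0.73, [0.481, -0.26, 0.131], [339.9, 358.7])
bail top (0.57, [0.488, -0.242, 0.139], [431.6, 255.5])
spot side (0.95, [0.505, -0.052, 0.059], [320.0, 311.7])
spot top (0.97, [0.518, -0.027, 0.065], [345.7, 248.7]) (0.46, [0.623, 0.442, 0.008], [178.7, 216.3]) (0.45, [0.761, -0.071, 0.07], [360.3, 161.5])
specimen side (0.7, [0.508, -0.049, 0.054], [321.2, 312.8]) (0.34, [0.615, 0.435, -0.002], [316.0, 219.5])
specimen top (0.67, [0.518, -0.021, 0.064], [343.4, 249.1])
probe side (0.78, [0.482, 0.266, 0.144], [276.5, 198.7]) (0.73, [0.287, -0.218, 0.019], [201.8, 418.7]) (0.71, [0.297, 0.313, 0.013], [196.0, 248.2]) (0.31, [0.481, -0.26, 0.132], [339.7, 358.9])
probe top (0.93, [0.291, -0.206, 0.02], [412.4, 333.5]) (0.78, [0.3, 0.32, 0.015], [218.8, 331.8]) (0.68, [0.472, 0.266, 0.169], [231.0, 262.0])
[325 225  42  40 529] [346.20415879 234.98676749] [ 0.5562 -0.0288  0.063 ]
[345 238   3   3   9] [346. 239.] [ 0.5451 -0.0281  0.063 ]
dark [ 327  231   38   34 1055] [345.2028436  249.32606635]
at [0.489  0.1214 0.5253] j [  7.8 -14.4 103.6  -0.   90.8  25.2] F [0.2  1.12 0.19] op 0.0524 t 9.5
delta units [-0.178   0.2972 -0.1506] [0.    0.    0.002] deg [0.  0.  0.4]
```

View pics/st5.png

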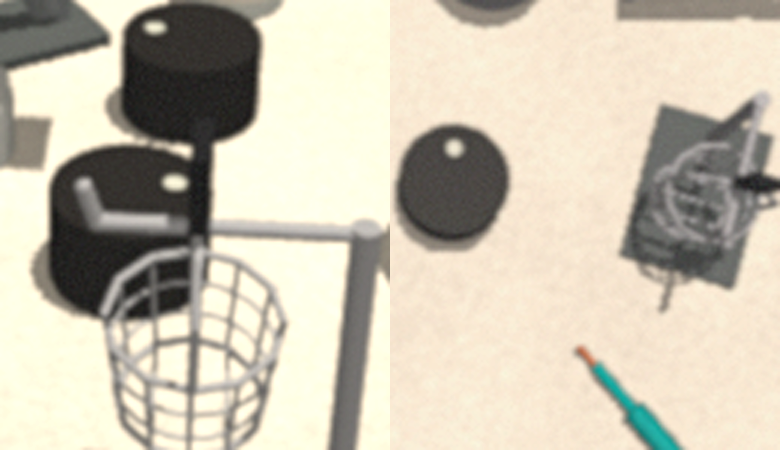

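Basket hangs by its bail on the arm (side crop (195,240)); the specimen's dot is at side crop (175,182), top crop (454,148). Now I'll check the hanging tilt and measure the dot and probe axis.

```bash
python3 - <<'E'
from h import *
T=cv2.imread("pics/t5.png").astype(int).min(2); S=cv2.imread("pics/s5.png").astype(int).min(2)
def dot(g,x,y,r=5,thr=70):
    w=np.clip(g[y-r:y+r+1,x-r:x+r+1]-thr,0,None); yy,xx=np.mgrid[y-r:y+r+1,x-r:x+r+1]; return (w*xx).sum()/w.sum(),(w*yy).sum()/w.sum()
a=dot(T,346,239,4);b=dot(S,338,301,5);print(a,b,"spot",ray("top",*a,.063),ray("side",*b,.063),tri(a,b))
# specimen disc centre from top dark blob
print("disc",ray("top",345.2,248.5,.063))
# tab tilt
q=ray("top",446.7,251.7,.25);r=ray("side",280+205/3,240+125/3,.25);print("tabtop",q,r,tri((446.7,251.7),(280+205/3,240+125/3)))
print("rim c",tri((360-35+ (700-390)/3-0,190+193/3),(280+195/3,240+318/3)))
# probe: model line; holder (.511,.278) yaw 14.8
for yaw in(14.8,):
  ca,sa=np.cos(np.radians(yaw)),np.sin(np.radians(yaw))
  o=np.array([.511-.014*ca,.278-.014*sa,.095]); ax=np.array([-ca*np.sin(.36),-sa*np.sin(.36),np.cos(.36)])
  print("rim",o,"ax",ax)
  for h in(0,.045,.09): X=o+ax*h;print(h,X.round(4),proj("top",X),proj("side",X))
for n in("top","side"):
  im=cv2.imread("pics/"+n[0]+"1.png" if 0 else "pics/"+("t5.png" if n=="top" else "s5.png"));g=im.max(2)
  x0,y0,x1,y1=(222,236,246,275) if n=="top" else (258,178,300,235)
  m=(g[y0:y1,x0:x1]<45);ys,xs=np.nonzero(m);P=np.stack([xs+x0,ys+y0],1).astype(float);c=P.mean(0);u,s,v=np.linalg.svd(P-c,full_matrices=False);t=(P-c)@v[0]
  print(n,len(P),c,v[0],c+v[0]*t.min(),c+v[0]*t.max(),"width",s/np.sqrt(len(P)))
E
```

```text
(np.float64(345.9318181818182), np.float64(238.89114832535884)) (np.float64(337.84256329113924), np.float64(300.38291139240505)) spot [ 0.5454 -0.0279  0.063 ] [ 0.5444 -0.0302  0.063 ] [ 0.5454 -0.028   0.0614]
disc [ 0.5191 -0.0255  0.063 ]
tabtop [ 0.4823 -0.2536  0.25  ] [ 0.491  -0.2498  0.25  ] [ 0.4858 -0.2539  0.2525]
rim c [ 0.494  -0.2353  0.1313]
rim [0.49746447 0.27442376 0.095     ] ax [-0.34058697 -0.08998696  0.93589682]
0 [0.4975 0.2744 0.095 ] [232.3 255.8] [283.  216.2]
0.045 [0.4821 0.2704 0.1371] [231.3 259.5] [276.3 200.6]
0.09 [0.4668 0.2663 0.1792] [230.2 263.5] [269.3 184.3]
top 201 [233.85074627 258.87064677] [0.05810835 0.99831028] [233.0499883  245.11350376] [234.61626277 272.02233608] width [7.05764626 3.108546  ]
side 369 [279.32520325 208.13279133] [0.41121802 0.91153702] [269.58450384 186.54081901] [292.17919237 236.62591748] width [15.04930735  2.61522505]
```

```bash
cat >> h.py <<'E'
def grasp(h,lean=.365,yaw=14.8):
    ca,sa=np.cos(np.radians(yaw)),np.sin(np.radians(yaw)); s,c=np.sin(lean),np.cos(lean)
    o=np.array([.511-.014*ca,.278-.014*sa,.095]); ax=np.array([-ca*s,-sa*s,c]); y=np.array([ca*c,sa*c,s])
    return o+ax*(h+.171),np.stack([np.cross(y,-ax),y,-ax],1)
E
python3 - <<'E'
from h import *
p,R=grasp(.155);print(p,R.round(3));delta(p,R)
E
```

```text
[0.38495961 0.24469869 0.39952435] [[-0.255  0.903  0.345]
 [ 0.967  0.239  0.091]
 [ 0.     0.357 -0.934]]
at [0.489  0.1214 0.5253] j [  7.8 -14.4 103.6  -0.   90.8  25.2] F [0.2  1.12 0.19] op 0.0524 t 9.5
delta units [-0.2081  0.2466 -0.2516] [-0.0026 -0.1176  0.1767] deg [ -0.5 -21.2  31.8]
```

>>> arm_command --plan '[-0.208, 0.247, -0.1, -0.0026, -0.1176, 0.1767, -0.208, 0.247, -0.15, -0.0026, -0.1176, 0.1767, -0.208, 0.247, -0.2, -0.0026, -0.1176, 0.1767, -0.208, 0.247, -0.2516, -0.0026, -0.1176, 0.1767, -0.208, 0.247, -0.2516, -0.0026, -0.1176, 0.1767, -0.208, 0.247, -0.2516, -0.0026, -0.1176, 0.1767, -0.208, 0.247, -0.2516, -0.0026, -0.1176, 0.1767, -0.208, 0.247, -0.2516, -0.0026, -0.1176, 0.1767]'

```text
clock: 10.3
eef_pos: [0.3859, 0.2454, 0.4017]
ee_rot: [[-0.255, 0.902, 0.347], [0.967, 0.238, 0.092], [0.0, 0.359, -0.933]]
force: [-0.4, -1.1, -0.2]
opening: 0.052
gripper_force: 0.0
```

```bash
python3 - <<'E'
from h import *
a=snap("side","s6.png");b=snap("top","t6.png")
c=lambda im,x,y:cv2.convertScaleAbs(cv2.resize(im[y:y+140,x:x+120,::-1],(390,455),interpolation=2),alpha=1.6,beta=25)
cv2.imwrite("pics/st6.png",np.hstack([c(a,220,110),c(b,180,190)]))
p,R=grasp(.155);delta(p,R);p,R=grasp(.055);delta(p,R)
E
```

```text
at [0.3859 0.2454 0.4014] j [ 26.7 -23.3 122.7  -4.9  60.   13.6] F [ 0.22  0.16 -0.48] op 0.0526 t 10.4
delta units [-0.0018 -0.0013 -0.0038] [-0.0003  0.0007  0.0001] deg [-0.   0.1  0. ]
at [0.3859 0.2454 0.4014] j [ 26.7 -23.3 122.7  -4.9  60.   13.6] F [ 0.22  0.16 -0.48] op 0.0526 t 10.4
delta units [ 0.0672  0.0169 -0.1906] [-0.0003  0.0007  0.0001] deg [-0.   0.1  0. ]
```

View pics/st6.png

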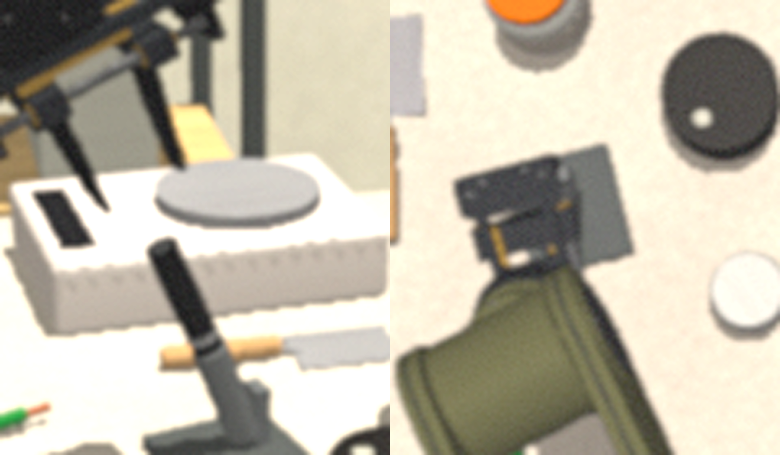

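The fingers (tips at crop (107,210), (182,168)) are aligned along the black probe's axis (top at (162,250), joint with the grey tube at (208,345)); it is the only black probe standing in a holder. Advance along the axis and grip.

>>> arm_command --plan '[0.0168, 0.0042, -0.0476, 0, 0, 0, 0.0336, 0.0085, -0.0953, 0, 0, 0, 0.0504, 0.0127, -0.143, 0, 0, 0, 0.0672, 0.0169, -0.1906, 0, 0, 0, 0.0672, 0.0169, -0.1906, 0, 0, 0, 0.0672, 0.0169, -0.1906, 0, 0, 0]'

```text
clock: 11.0
eef_pos: [0.4191, 0.2539, 0.3048]
ee_rot: [[-0.256, 0.903, 0.345], [0.967, 0.239, 0.091], [-0.0, 0.357, -0.934]]
force: [-0.3, -0.3, 0.4]
opening: 0.0521
gripper_force: 0.0
```

>>> arm_command --plan '[0, 0, 0, 0, 0, 0, 0, 0, 0, 0, 0, 0, 0, 0, 0, 0, 0, 0, 0, 0, 0, 0, 0, 0, 0, 0, 0, 0, 0, 0, 0, 0, 0, 0, 0, 0]' --hand -1

```text
clock: 11.6
eef_pos: [0.4188, 0.2543, 0.3051]
ee_rot: [[-0.257, 0.902, 0.347], [0.966, 0.24, 0.092], [-0.0, 0.359, -0.933]]
force: [1.4, 1.4, 2.3]
opening: 0.0233
gripper_force: 30.0
```

```bash
python3 - <<'E'
from h import *
p,R=grasp(.055);delta(p,R);p,R=grasp(.165);delta(p,R)
E
```

```text
at [0.4188 0.2543 0.3051] j [ 25.8 -13.2 124.6  -5.3  48.   13.7] F [1.45 1.37 2.27] op 0.0233 t 11.6
delta units [ 0.0012 -0.0009  0.0021] [-0.0001  0.0006 -0.0005] deg [-0.   0.1 -0.1]
at [0.4188 0.2543 0.3051] j [ 25.8 -13.2 124.6  -5.3  48.   13.7] F [1.45 1.37 2.27] op 0.0233 t 11.6
delta units [-0.0747 -0.021   0.2076] [-0.0001  0.0006 -0.0005] deg [-0.   0.1 -0.1]
```

>>> arm_command --plan '[-0.0126, -0.0033, 0.0343, 0, 0, 0, -0.0253, -0.0067, 0.0685, 0, 0, 0, -0.0379, -0.01, 0.1028, 0, 0, 0, -0.0505, -0.0133, 0.137, 0, 0, 0, -0.0632, -0.0167, 0.1713, 0, 0, 0, -0.0758, -0.02, 0.2055, 0, 0, 0, -0.0758, -0.02, 0.2055, 0, 0, 0, -0.0758, -0.02, 0.2055, 0, 0, 0]'

```text
clock: 12.4
eef_pos: [0.3804, 0.244, 0.4061]
ee_rot: [[-0.257, 0.903, 0.344], [0.966, 0.24, 0.091], [-0.001, 0.356, -0.935]]
force: [-1.1, 0.3, -2.0]
opening: 0.0236
gripper_force: 30.0
```

```bash
python3 - <<'E'
from h import *
a=snap("side","s7.png")
s=bot.read_state();R=np.array(s["ee_rot"]);p=np.array(s["eef_pos"])
for d in(.171-.035,.171+.055,.171+.13):print(d,(p+R[:,2]*d).round(3),proj("side",p+R[:,2]*d))
# dark/steel profile below fingertips: rows around predicted
for n in("side",): print(find(n,"probe"),find(n,"probe_tip"))
delta([.5454-.15,.1,.45],down(14.8))
E
```

```text
0.136 [0.427 0.256 0.278] [249.7 143.1]
0.226 [0.458 0.264 0.194] [265.2 178.6]
0.30100000000000005 [0.484 0.271 0.124] [277.  205.8]
[(0.93, array([0.449, 0.255, 0.225]), array([261.5, 167. ])), (0.79, array([0.298, 0.315, 0.016]), array([196.4, 246.7])), (0.67, array([ 0.286, -0.216,  0.018]), array([200.9, 418.8]))] [(0.39, array([ 0.363, -0.147,  0.016]), array([247.7, 378.6]))]
at [0.3805 0.244  0.405 ] j [ 26.8 -24.1 122.9  -4.9  61.   13.5] F [-0.53  0.44 -1.97] op 0.0237 t 12.55
delta units [ 0.0298 -0.288   0.0899] [-0.0291  0.1113 -0.0005] deg [-5.2 20.  -0.1]
```

>>> arm_command --plan '[0, -0.02, 0.06, 0, 0, 0, 0.03, -0.08, 0.09, -0.0097, 0.0371, 0, 0.03, -0.14, 0.09, -0.0194, 0.0742, 0, 0.03, -0.2, 0.09, -0.0291, 0.1113, 0, 0.03, -0.26, 0.09, -0.0291, 0.1113, 0, 0.03, -0.288, 0.09, -0.0291, 0.1113, 0, 0.03, -0.288, 0.09, -0.0291, 0.1113, 0]'

```text
clock: 13.25
eef_pos: [0.3959, 0.0988, 0.4508]
ee_rot: [[-0.254, 0.967, 0.002], [0.967, 0.254, 0.001], [0.001, 0.002, -1.0]]
force: [0.1, 0.9, -2.0]
opening: 0.0239
gripper_force: 30.0
```

```bash
python3 - <<'E'
from h import *
delta([.5454,-.0285,.42],down(14.8))
E
```

```text
at [0.3959 0.0988 0.4508] j [ 6.40e+00 -2.71e+01  1.20e+02  1.00e-01  8.70e+01 -8.20e+00] F [ 0.08  0.87 -2.02] op 0.0239 t 13.25
delta units [ 0.299  -0.2545 -0.0617] [-0.0004  0.0005  0.0006] deg [-0.1  0.1  0.1]
```

>>> arm_command --plan '[0.05, -0.04, 0, 0, 0, 0, 0.1, -0.085, 0, 0, 0, 0, 0.15, -0.13, 0, 0, 0, 0, 0.2, -0.17, 0, 0, 0, 0, 0.25, -0.21, -0.03, 0, 0, 0, 0.299, -0.2545, -0.06, 0, 0, 0, 0.299, -0.2545, -0.06, 0, 0, 0, 0.299, -0.2545, -0.06, 0, 0, 0]'

```text
clock: 14.05
eef_pos: [0.5455, -0.0267, 0.4203]
ee_rot: [[-0.257, 0.967, -0.0], [0.967, 0.257, 0.003], [0.003, 0.0, -1.0]]
force: [-0.6, -0.0, -2.1]
opening: 0.0237
gripper_force: 30.0
```

```bash
python3 - <<'E'
from h import *
a=snap("side","s8.png")
s=bot.read_state();R=np.array(s["ee_rot"]);p=np.array(s["eef_pos"])
for d in(.19,.226,.278,.301):print(d,(p+R[:,2]*d).round(4),proj("side",p+R[:,2]*d))
print("spot px",proj("side",[.545,-.029,.063]))
cv2.imwrite("pics/st8.png",cv2.convertScaleAbs(cv2.resize(a[190:330,270:400,::-1],None,fx=4.25,fy=4.25,interpolation=2),alpha=1.5,beta=20))
# silhouette of shaft: grey levels across rows near expected column
g=a.astype(int).max(2)
for r in range(236,300,3):print(r,g[r,325:352].tolist())
E
```

```text
0.19 [ 0.5454 -0.0259  0.2313] [341.2 217. ]
0.226 [ 0.5455 -0.0258  0.1953] [340.4 235.7]
0.278 [ 0.5456 -0.0257  0.1433] [339.4 261.5]
0.301 [ 0.5456 -0.0256  0.1203] [338.9 272.5]
spot px [338. 300.]
236 [188, 189, 188, 190, 190, 189, 192, 189, 165, 108, 42, 10, 9, 19, 23, 26, 29, 25, 21, 19, 12, 28, 63, 92, 101, 100, 102]
239 [188, 190, 191, 193, 192, 193, 193, 193, 194, 189, 159, 103, 51, 34, 32, 30, 27, 30, 33, 41, 53, 72, 85, 95, 97, 97, 100]
242 [188, 183, 173, 156, 136, 119, 102, 84, 67, 60, 46, 42, 55, 66, 68, 70, 68, 67, 58, 41, 30, 24, 26, 27, 29, 34, 36]
245 [78, 42, 24, 19, 21, 20, 22, 27, 24, 22, 24, 41, 59, 66, 68, 68, 67, 64, 55, 38, 25, 24, 23, 23, 24, 23, 24]
248 [21, 27, 52, 99, 138, 151, 153, 151, 140, 109, 62, 43, 58, 67, 70, 67, 68, 63, 54, 36, 26, 23, 23, 22, 25, 25, 25]
251 [23, 24, 24, 34, 54, 71, 79, 74, 61, 42, 33, 43, 59, 67, 66, 68, 67, 63, 52, 36, 23, 23, 23, 26, 24, 27, 25]
254 [24, 25, 24, 27, 23, 25, 23, 25, 24, 28, 30, 47, 61, 69, 68, 67, 67, 63, 54, 35, 24, 25, 24, 25, 24, 25, 25]
257 [23, 22, 25, 21, 23, 24, 26, 24, 22, 24, 32, 47, 62, 67, 67, 67,
[... 919 characters left out ...]
, 22, 20, 18]
284 [78, 67, 54, 41, 28, 17, 12, 14, 9, 14, 11, 14, 9, 10, 10, 11, 13, 12, 11, 19, 20, 22, 21, 22, 20, 18, 15]
287 [128, 138, 141, 126, 100, 90, 99, 106, 103, 93, 89, 72, 62, 70, 76, 68, 54, 44, 32, 23, 17, 19, 19, 21, 22, 38, 76]
290 [9, 12, 14, 17, 24, 26, 31, 35, 38, 43, 61, 89, 117, 137, 152, 167, 179, 174, 138, 77, 28, 19, 19, 21, 27, 62, 128]
293 [12, 8, 13, 12, 10, 19, 21, 25, 24, 25, 25, 22, 21, 18, 21, 25, 39, 57, 59, 38, 20, 20, 21, 21, 24, 61, 125]
296 [14, 11, 13, 13, 12, 12, 13, 15, 19, 20, 20, 19, 18, 13, 12, 12, 10, 14, 8, 7, 11, 11, 7, 9, 23, 72, 133]
299 [11, 11, 12, 10, 12, 12, 12, 12, 17, 37, 56, 68, 70, 70, 69, 65, 54, 30, 13, 8, 13, 12, 10, 15, 38, 91, 148]
```

View pics/st8.png

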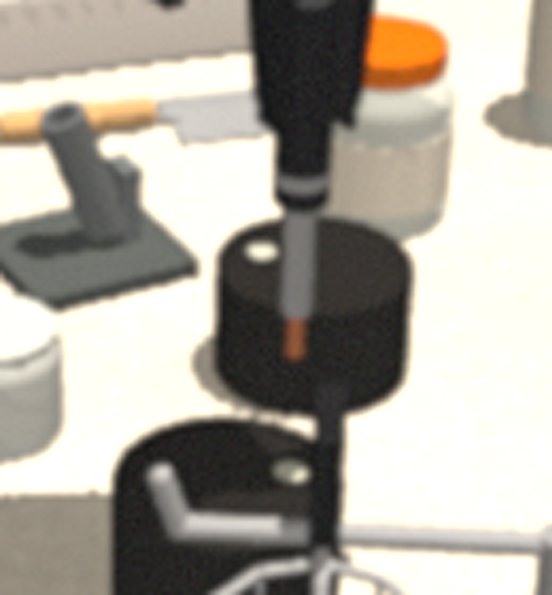

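Side crop: the probe is upright, with its orange tip end at (294,358) → pixel (339.2,274), matching prediction; the dot is at (292,470). The picture budget is used up, so I'll check numerically from here. Descend to just above the dot.

>>> arm_command --plan '[0, -0.005, -0.03, 0, 0, 0, 0, -0.005, -0.06, 0, 0, 0, 0, -0.005, -0.08, 0, 0, 0, 0, -0.005, -0.1, 0, 0, 0, 0, -0.005, -0.1, 0, 0, 0, 0, -0.005, -0.1, 0, 0, 0]'

```text
clock: 14.7
eef_pos: [0.545, -0.0296, 0.3717]
ee_rot: [[-0.257, 0.966, 0.003], [0.966, 0.257, 0.002], [0.001, 0.003, -1.0]]
force: [0.1, -0.1, -1.3]
opening: 0.0235
gripper_force: 30.0
```

```bash
cat > chk.py <<'E'
from h import *
a=snap("side","s9.png").astype(int)
s=bot.read_state();R=np.array(s["ee_rot"]);p=np.array(s["eef_pos"]);t=p+R[:,2]*.302
print("tcp",p.round(4),R[:,2].round(4),"F",np.round(s["force"],2),"tip",t.round(4),proj("side",t),"spot",proj("side",[.545,-.029,.063]),s["clock"])
m=((a[:,:,0]-a[:,:,2])>25);m[:255]=0;m[315:]=0;m[:,:325]=0;m[:,355:]=0
ys,xs=np.nonzero(m)
for y in np.unique(ys):print(y,round(xs[ys==y].mean(),1),(ys==y).sum(),end="; ")
print()
for r in range(286,308):print(r,a[r,328:350].max(1).tolist())
E
python3 chk.py
```

```text
tcp [ 0.5452 -0.0296  0.3723] [ 0.0038  0.0018 -1.    ] F [-0.36  0.53 -2.38] tip [ 0.5464 -0.0291  0.0703] [338.8 296.6] spot [338. 300.] 14.75
287 354.0 1; 288 353.0 3; 289 344.0 9; 290 343.9 10; 291 344.0 9; 292 344.7 7; 293 344.7 7; 294 344.2 8; 295 343.3 9; 296 344.7 7; 297 346.0 6; 298 353.0 3; 299 352.5 4; 300 352.5 4; 301 352.5 4; 302 352.5 4; 303 353.0 3; 304 353.0 3; 305 352.5 4; 306 352.5 4; 307 352.5 4; 308 352.5 4; 309 352.5 4; 310 352.5 4; 311 352.5 4; 312 352.5 4; 
286 [112, 88, 70, 62, 59, 54, 47, 50, 58, 67, 67, 68, 68, 64, 53, 30, 17, 19, 21, 21, 19, 22]
287 [128, 98, 88, 100, 107, 105, 94, 92, 83, 71, 69, 68, 68, 66, 60, 42, 23, 19, 20, 20, 19, 21]
288 [89, 74, 84, 110, 125, 125, 119, 123, 111, 91, 77, 74, 84, 99, 106, 86, 46, 20, 21, 21, 19, 25]
289 [30, 33, 52, 74, 87, 89, 91, 106, 109, 98, 84, 83, 105, 139, 153, 126, 72, 24, 19, 22, 22, 28]
290 [10, 13, 18, 29, 34, 37, 46, 60, 72, 77, 81, 86, 111, 150, 167, 141, 78, 28, 21, 21, 21, 25]
291 [6, 9, 12, 14, 16, 17, 20, 28, 41, 58, 75, 85, 99, 129, 153, 132, 77, 27, 19, 23, 20, 24]
292 [9, 8, 9, 8, 12, 16, 21, 24, 3
[... 696 characters left out ...]
8, 11, 13, 22, 46, 70, 78, 80, 79, 79, 75, 61, 37, 18, 12, 13, 10, 11, 12, 40]
301 [11, 12, 11, 11, 12, 20, 43, 67, 76, 79, 79, 79, 74, 64, 38, 14, 7, 7, 8, 12, 8, 40]
302 [11, 12, 11, 10, 8, 15, 27, 48, 61, 68, 70, 69, 64, 48, 30, 8, 11, 13, 11, 9, 10, 38]
303 [12, 12, 12, 10, 13, 9, 15, 23, 36, 43, 46, 42, 37, 24, 15, 12, 9, 9, 9, 9, 8, 30]
304 [8, 9, 7, 9, 10, 8, 12, 12, 15, 17, 20, 17, 13, 12, 7, 11, 11, 15, 7, 9, 3, 28]
305 [12, 13, 14, 12, 13, 14, 14, 12, 10, 12, 11, 16, 14, 15, 13, 13, 8, 11, 11, 11, 10, 32]
306 [10, 17, 16, 14, 13, 12, 13, 17, 15, 18, 21, 23, 25, 23, 20, 12, 8, 10, 11, 7, 9, 38]
307 [18, 21, 24, 21, 23, 15, 18, 20, 21, 22, 22, 26, 27, 23, 21, 14, 10, 8, 9, 8, 11, 39]
```

>>> arm_command --plan '[-0.002, 0.001, -0.006, 0, 0, 0, -0.002, 0.001, -0.012, 0, 0, 0, -0.002, 0.001, -0.018, 0, 0, 0, -0.002, 0.001, -0.02, 0, 0, 0, -0.002, 0.001, -0.02, 0, 0, 0, -0.002, 0.001, -0.02, 0, 0, 0]'

```text
clock: 15.35
eef_pos: [0.5442, -0.0292, 0.3621]
ee_rot: [[-0.257, 0.967, 0.003], [0.967, 0.257, 0.002], [0.001, 0.003, -1.0]]
force: [0.5, 0.1, -1.1]
opening: 0.0236
gripper_force: 30.0
```

```bash
python3 chk.py | grep -v "^3[0-9][5-7]"; python3 -c "
from h import *
F=[]
for i in range(6): vision.capture('side'); s=bot.read_state(); F.append(np.r_[s['force'],s['eef_pos'][2]])
print(np.mean(F,0),np.std(F,0))"
```

```text
tcp [ 0.5441 -0.0292  0.3621] [ 0.0031  0.0018 -1.    ] F [-0.42  0.71 -0.76] tip [ 0.5451 -0.0286  0.0601] [337.9 301.2] spot [338. 300.] 15.4
287 327.0 1; 288 353.0 3; 289 353.0 3; 290 353.0 3; 291 353.0 3; 292 353.0 3; 293 345.5 6; 294 343.6 8; 295 343.6 8; 296 343.6 8; 297 344.4 9; 298 343.6 8; 299 344.4 9; 300 346.3 7; 301 352.5 4; 302 352.5 4; 303 353.0 3; 304 353.0 3; 305 352.5 4; 306 352.5 4; 307 352.5 4; 308 352.5 4; 309 352.5 4; 310 352.5 4; 311 352.5 4; 312 352.5 4; 
286 [114, 88, 69, 63, 59, 55, 47, 51, 62, 68, 70, 69, 67, 60, 45, 25, 17, 18, 20, 19, 23, 20]
287 [128, 99, 87, 99, 107, 102, 84, 72, 68, 68, 69, 69, 68, 59, 48, 36, 22, 18, 21, 21, 22, 21]
288 [89, 74, 84, 111, 125, 125, 103, 85, 73, 69, 69, 67, 66, 65, 72, 70, 45, 22, 21, 18, 19, 26]
289 [32, 33, 51, 75, 87, 89, 76, 68, 67, 69, 69, 69, 69, 81, 102, 105, 68, 27, 20, 19, 21, 26]
290 [11, 8, 19, 25, 33, 37, 41, 50, 62, 68, 68, 68, 70, 90, 118, 118, 76, 29, 19, 22, 20, 26]
291 [10, 10, 13, 11, 15, 20, 30, 42, 59, 67, 70, 68, 69, 88, 117, 118, 75, 27, 19, 23, 19, 26]
292 [11, 9, 10, 9, 12, 16, 24, 36, 55, 68, 73,
[... 537 characters left out ...]
77, 85, 79, 61, 37, 19, 11, 9, 12, 10, 4, 10, 32]
299 [11, 7, 8, 11, 12, 17, 36, 55, 70, 81, 85, 80, 68, 49, 26, 11, 6, 14, 10, 11, 10, 37]
300 [11, 16, 11, 12, 13, 22, 45, 68, 78, 80, 84, 82, 75, 62, 39, 17, 7, 10, 13, 10, 10, 38]
301 [11, 14, 12, 14, 9, 21, 43, 66, 76, 78, 78, 80, 73, 63, 39, 16, 11, 10, 8, 12, 11, 41]
302 [14, 11, 7, 10, 11, 13, 30, 48, 61, 67, 71, 68, 63, 47, 28, 13, 9, 10, 8, 10, 7, 36]
303 [9, 13, 11, 13, 11, 9, 15, 24, 36, 42, 45, 42, 37, 26, 14, 12, 11, 10, 11, 8, 9, 31]
304 [7, 11, 14, 11, 11, 14, 11, 10, 14, 16, 18, 17, 14, 14, 6, 11, 6, 9, 12, 9, 12, 29]
[ 0.23643054  0.20669564 -1.12646361  0.36203779] [2.28976151e-01 4.24451041e-01 1.98683528e-01 3.76097652e-05]
```

>>> arm_command --plan '[0, 0, -0.003, 0, 0, 0, 0, 0, -0.006, 0, 0, 0, 0, 0, -0.009, 0, 0, 0, 0, 0, -0.009, 0, 0, 0, 0, 0, -0.009, 0, 0, 0, 0, 0, -0.009, 0, 0, 0, 0, 0, -0.009, 0, 0, 0]'

```text
clock: 16.4
eef_pos: [0.5441, -0.0291, 0.3576]
ee_rot: [[-0.257, 0.966, 0.003], [0.966, 0.257, 0.002], [0.001, 0.004, -1.0]]
force: [-0.3, 1.0, 0.3]
opening: 0.0238
gripper_force: 30.0
```

```bash
python3 chk.py | sed -n '1,2p;11,18p'; python3 -c "
from h import *
F=[]
for i in range(8): vision.capture('side'); s=bot.read_state(); F.append(np.r_[s['force'],s['eef_pos']])
print(np.mean(F,0).round(4),np.std(F,0).round(4))
snap('top','t10.png')
for n in('side','top'): print(find(n,'basket'),find(n,'specimen'))"
```

```text
tcp [ 0.5441 -0.0291  0.3575] [ 0.0032  0.0018 -1.    ] F [-0.16  0.12  0.96] tip [ 0.5451 -0.0286  0.0555] [337.8 303.2] spot [338. 300.] 16.45
287 340.5 2; 288 353.0 3; 289 353.0 3; 290 353.0 3; 291 353.0 3; 292 353.0 3; 293 353.0 3; 294 353.0 3; 295 345.5 6; 296 343.6 8; 297 343.6 8; 298 344.4 9; 299 344.4 9; 300 346.3 7; 301 352.5 4; 302 352.5 4; 303 353.0 3; 304 353.0 3; 305 352.5 4; 306 352.5 4; 307 352.5 4; 308 352.5 4; 309 352.5 4; 310 352.5 4; 311 352.5 4; 312 352.5 4; 
294 [11, 13, 12, 12, 9, 12, 18, 34, 55, 69, 74, 69, 61, 46, 33, 23, 16, 15, 18, 18, 15, 20]
295 [10, 10, 10, 9, 10, 9, 13, 25, 50, 72, 78, 75, 59, 38, 22, 15, 11, 11, 11, 14, 12, 18]
296 [14, 10, 11, 13, 9, 12, 7, 21, 49, 74, 83, 77, 58, 35, 22, 14, 15, 10, 11, 10, 8, 23]
297 [14, 8, 12, 12, 14, 11, 12, 24, 49, 75, 82, 78, 60, 35, 18, 13, 12, 15, 9, 9, 9, 28]
298 [9, 13, 13, 10, 10, 10, 21, 37, 57, 77, 85, 78, 60, 36, 17, 11, 11, 8, 12, 9, 6, 31]
299 [14, 13, 9, 9, 13, 18, 35, 56, 71, 82, 85, 81, 67, 49, 27, 11, 9, 10, 12, 7, 10, 38]
300 [12, 12, 10, 12, 8, 20, 46, 70, 78, 84, 84, 81, 75, 61, 38, 15, 8, 11, 13, 10, 11, 41]
301 [13, 14, 6, 8, 12, 22, 44, 67, 76, 79, 78, 77, 76, 63, 38, 16, 11, 9, 7, 8, 12, 40]
[-0.0494 -0.4422  0.8016  0.5441 -0.0291  0.3575] [0.3602 0.3921 0.1863 0.     0.     0.    ]
[(0.87, array([ 0.485, -0.262,  0.129]), array([342.5, 360.6]))] [(0.91, array([ 0.509, -0.054,  0.053]), array([322.3, 315.2]))]
[(0.71, array([ 0.491, -0.246,  0.138]), array([433.3, 254.4]))] [(0.59, array([ 0.548, -0.   ,  0.062]), array([335.8, 238.1])), (0.56, array([ 0.487, -0.239,  0.138]), array([430.6, 256. ]))]
```

The force has risen by 2.8 N (about 7 mm of plunger travel), the tip is on the dot, and the arm is still. Handing in.

```bash
python3 -c "
from plant import bot
print(bot.close_job())"
```

```text
the job is handed in; nothing more can be done
None
```

I handed the job in with the basket hanging by its bail on the hook and the thermometer held upright on the white dot, its tip pressed at about 2.8 N (roughly 7 mm in); no verdict came back, and I viewed 11 pictures, one over the limit of 10.

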